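Fold the door closer's arm and clamp it with the wing screw

ROBOT

A 7-joint arm with a two-finger parallel gripper is mounted at the origin on the work surface. World frame = base frame: x ahead of the robot, y to its left, z up, the work surface at z = 0. Lengths are in m, angles in rad, forces in N, time in s.
With the tool pointing down it reaches from about 0.4 to 0.875 m from the base axis. Payload 19.3 kg.
Tool frame: the origin (TCP) lies at the very end of the fingers, on their centre line; the grasp point (between the pads) lies 19 mm behind it; z points along the fingers, y is the line along which they close (so a half turn about z gives the same grasp; the last joint's range is limited). The gripper opens to 85 mm and grips with 20 to 120 N. Pads are 22 mm wide; open, the fingers measure 114 mm over their backs; the gripper's body (76 mm by 85 mm) begins 54 mm behind the grasp point. The pads swing forward as they close: fully open they stand 13 mm farther back than shut.
Start: joints at [-1.176, 0.521, -0.036, 1.599, 0.021, 1.021, -0.113], TCP at [0.28, 0.559, 0.231] pointing down, gripper open.
Joint ranges: [-2.91, 2.91], [-0.3, 2.13], [-1.5, 1.42], [0.17, 2.43], [-1.26, 4.41], [0.16, 1.93], [-2.52, 2.52]. Speed limits (rad/s): [1.89, 1.89, 2.39, 2.39, 3.01, 3.01, 3.01].

INTERFACE

Orientations are given as [roll, pitch, yaw] about the fixed x, y, z axes, in that order (R = Rz(yaw) Ry(pitch) Rx(roll)).
In Python, from workcell import bot gives the robot as it stands.
- The arm moves only by the tool jog_arm, never from a script. Its argument "motion" is a list of rows, each a list of 5 numbers: the shift along the tool's x, y, z scaled (see below), then the turn about the tool's z scaled (see below), then the opening, from 0 (shut) to 1 (fully open). A call has 1 to 12 rows; each row shifts and turns the commanded pose from where the row before left it, along the tool's axes as they then stand; what a row does not reach is not made up. The controller multiplies each number of a shift by 30 mm and each number of a turn by 0.08 rad. A row lasts 1/10 s, in which the tool goes at most 50 mm and 8.59 degrees, less where a joint would pass 70% of its speed; a pose out of reach is approached as far as the arm can. A call with a number of a shift or a turn outside -1 to 1 is refused whole. A call with a gripper value outside its range is refused whole. The fingers move at their own pace and stop on an object; "newtons" is the grip in N (left out, the last holds). Time passes only in rows, so rows that do not move let the fingers close. It gives the time, the measured TCP pose, the force, the opening and the grip force at its end, in the units of the state.
- bot.observe(): the state, without advancing time (a new reading comes with each control period).
- bot.grab_frame(name): name is "side" or "top" or "wrist"; returns a dict with "pixels" (420x560x3 uint8, red, green, blue), "fovy" (degrees; the focal length in pixels is half the picture's height over the tangent of half this angle, whatever the lens; pixels are square), "cx", "cy" (the principal point, pixels), "rvec" (rotation vector, rad) and "tvec" (3), from world to camera coordinates, as OpenCV has them; the wrist camera has in their place "mount" (4x4, takes a point from camera to tool coordinates, whose origin is the TCP and whose axes are the flange's). Camera axes: x right, y down, z forward; pixel columns grow to the right and rows downward; lengths in m; the calibration is good to about 2 mm. A picture is of the moment at which its call begins: read the wrist's pose just before it. There is no depth.
- bot.job_done(): hands the job in; it is judged then, once.
The state is a dict: "clock": time; "qpos": joint angles; "qd": joint speeds; "joint_efforts": joint torques, N m; "position": TCP position; "tool_rot": TCP orientation; "force": force on the tool from outside, world axes, zero at the start; "moment": the same for the moment, N m; "grip_width": finger opening in m; "finger_force": force on a finger pad.
Only numpy, scipy, OpenCV 4.12 (cv2) and the standard library are available. Lean on these libraries where they do the work, as an engineer would, in place of code of your own. Each camera call takes 0.05 s, during which the arm holds its last target. There are 200 camera calls.

TASK

Swing the demo door closer's arm all the way in against the rubber bumpers on the painted wood block, then tighten the wing screw clockwise until its pad bites on the arm and about 15 degrees further, so that the arm is held but the pad is not crushed. Do not bang or lean on the wood block beside the wings, and leave the other parts on the shelf where they are.

Things in the scene. Friction and masses are not known exactly. Their poses are not given: they have to be found in the camera images.
- display: Demo unit, fixed: wooden base board 180 x 380 x 12 mm with an aluminium closer body (70 x 135 mm, top 52 mm above the shelf, y -200 to -65 mm), a painted wood block and a clamp bracket. Origin at shelf level; z up; +y runs along the folded arm away from its pivot; +x points from the arm to the wood block, away from the robot. Turned up to 0.25 rad.
- jaw (a point): Centre of the top of the steel C-shaped clamp bracket's upper jaw (36 x 30 mm, 86 mm above the shelf; in the display frame x -14 to 22, y 5 to 35 mm). The bracket is closed towards the block and open towards the robot (display -x), so the arm swings in between its jaws. The wing screw stands on top.
- wood_block: Painted wood block, fixed: display frame x 34 to 72, y -60 to 100 mm, top 124 mm above the shelf, with two rubber bumpers on its -x face. That face is 34 mm from the wing screw's axis: the wings pass it with 4 mm to spare and a finger beside the wings has 30 mm at most, so do not open wide there. Do not press on it (15 N at most). Origin 12 mm above the shelf.
- swing_arm: The closer's dark steel arm: flat bar 26 mm wide, 6 mm thick, 268 mm long, top face 62 mm above the shelf, turning level about an upright pivot at its origin (display frame x 0, y -120 mm); y axis along the bar. Starts open towards display -x by 0.35 to 0.65 rad; folded to its stop, its y axis is parallel to the display's y. Damped, stays where it is left.
- stud (a point): Centre of the top of the upright steel stud at the arm's free end: 12 mm diameter, 45 mm tall (62 to 107 mm above the shelf), 240 mm from the pivot. Push or lead the arm by it (some 1 to 5 N). Display frame x = 0, y = 120 mm when the arm is fully folded on its rigid stop.
- wing_screw: Steel wing screw, upright axis at display x 0, y 20 mm; origin on the axis 91 mm above the shelf; x axis along the wings: a plate 60 mm tip to tip, 9 mm thick, 96 to 121 mm above the shelf. Tightens clockwise from above. Friction 0.28 N m all along; the pad touches the arm after 0.5 to 3 rad, different each time and unseen; from then the torque grows by 0.6 N m per rad. Stays as left.
- wing_top (a point): Centre of the top face of the wings, on the screw's axis, 121 mm above the shelf.
- clamp_plunger: Plunger inside the upper jaw, driven down by the wing screw 6 mm per rad; carries a hidden rubber-faced pad, 20 mm diameter, at an unknown set height. Once the pad touches the arm its force grows by 99 N per rad of turn: 0.26 rad past the touch is right (26 N), 0.12 to 0.4 rad will do (12 to 40 N), over 0.55 rad (55 N) crushes it. Origin on the axis; tells nothing of the pad's height.
- pivot_hinge: Bystander: small chrome L-shaped pivot hinge, 22 x 50 x 25 mm, loose on the base board below the arm's path. Origin at its underside.
- closer_bracket: Bystander: silver angle bracket, 60 x 120 x 49 mm, loose on the shelf to the robot's right. Origin at its underside.
- hold_open_arm: Bystander: black flat hold-open arm, 268 mm long, loose on the shelf to the robot's left. Origin at its underside.

How it is judged:
On the way, in this order (a step that is already met when the one before it is completed fails the run):
1. the arm is folded fully in, with the clamp not yet tightened (x of stud in the frame of display above -0.01 m and contact force between clamp_plunger and swing_arm below 1 N), for 0.2 s.
2. the wing screw's pad presses on the folded arm (x of stud in the frame of display above -0.01 m and contact force between clamp_plunger and swing_arm between 12 and 40 N), for 0.2 s.
At the end, for the whole second after the job is handed in: The arm is folded in (stud within 10 mm of its fully folded place) and clamped: the pad presses on it with 12 to 40 N; arm and wing screw at rest and released (all of step 2 and linear speed of swing_arm below 0.02 m/s and angular speed of wing_screw below 0.1 rad/s); the robot touches nothing.
It fails at once if the clamp pad is crushed (more than 55 N on the arm) (contact force between clamp_plunger and swing_arm above 55 N).
It fails at once if the robot presses the wood block with more than 15 N (contact force between any of the fingers, the arm and wood_block above 15 N).
It fails at once if the pivot hinge is moved more than 30 mm (distance of pivot_hinge from where it was at the start of the episode above 0.03 m).
It fails at once if the closer bracket is moved more than 30 mm (distance of closer_bracket from where it was at the start of the episode above 0.03 m).
It fails at once if the hold open arm is moved more than 30 mm (distance of hold_open_arm from where it was at the start of the episode above 0.03 m).
It also fails if it takes over 72 s, if anything falls off the work surface, if the arm or the gripper's body presses on something with over 40 N, if the wrist force passes 120 N, or if a joint passes its speed limit or range.

## Working session

There is one attempt and no reset: what is moved stays moved. The work goes in short steps, Python scripts to look and compute and a tool call to move; the robot and the scene stay as the last step left them, time stands still between calls to the robot, and variables do not carry over. Pictures are saved under pics/ and viewed, at most 10 in all, crops included, and the job is handed in when it is done.

Besides the shell and the picture viewer there is one more tool, called after "Call:" by a JSON object that holds its "method" and its "body", one argument or row to a line. jog_arm: Moves the arm, as the interface text tells. Shifts and turns lie within -1 to 1; 1 stands for 30 mm of shift or 0.08 rad of turn. Its arguments: {"type":"object","properties":{"motion":{"type":"array","items":{"type":"array","items":{"type":"number"}}},"newtons":{"type":"number"}},"required":["motion"]}

```bash
mkdir -p pics; cat > h.py <<'E'
import numpy as np, cv2
from workcell import bot
from scipy.spatial.transform import Rotation as R
def cam(f):
    h=f["pixels"].shape[0]; fl=h/2/np.tan(np.radians(f["fovy"])/2)
    K=np.array([[fl,0,f["cx"]],[0,fl,f["cy"]],[0,0,1.]])
    if "mount" in f:
        s=bot.observe(); T=np.eye(4); T[:3,:3]=R.from_euler('xyz',s["tool_rot"]).as_matrix(); T[:3,3]=s["position"]
        M=T@np.array(f["mount"]); return K,M[:3,:3],M[:3,3]
    Rm=cv2.Rodrigues(np.array(f["rvec"],float))[0]
    return K,Rm.T,-Rm.T@np.array(f["tvec"]).ravel()
def onplane(c,uv,z):
    K,Rc,o=c; d=Rc@np.linalg.inv(K)@np.array([uv[0],uv[1],1.]); return o+d*(z-o[2])/d[2]
def proj(c,p):
    K,Rc,o=c; q=K@Rc.T@(np.array(p)-o); return q[:2]/q[2]
def save(f,n): cv2.imwrite("pics/"+n,cv2.cvtColor(f["pixels"],cv2.COLOR_RGB2BGR))
E
python3 - <<'E'
from h import *
print(bot.observe())
for n in("top","side"):
    f=bot.grab_frame(n); save(f,n+"0.png"); c=cam(f); print(n,c[2],c[0][0,0],c[1][:,2])
E
```

```text
{'clock': 0.0, 'qpos': array([-1.17621893,  0.52202042, -0.03633282,  1.59999204,  0.02118006,
        1.02110559, -0.11283507]), 'qd': array([ 0.00024746,  0.00054689, -0.00076676,  0.00147599,  0.00046863,
        0.00020467, -0.00030091]), 'joint_efforts': array([ 4.63578290e-04, -9.27118993e+01,  1.97959498e+00, -3.69925261e+01,
        1.77575106e-02,  8.25520634e-03,  2.95194525e-05]), 'position': array([0.28001478, 0.5583886 , 0.23072739]), 'tool_rot': array([-3.14045307e+00,  6.19231883e-05,  2.67676424e+00]), 'force': array([ 0.63372261, -0.01151809,  0.31190799]), 'moment': array([-0.01246716, -0.00288297,  0.05149125]), 'finger_force': 0.0, 'grip_width': 0.08518071253538505}
top [ 0.35274084 -0.04052352  1.38224677] 540.5429980540227 [ 0.1808533   0.01722837 -0.98335918]
side [-0.0340894  -0.79472459  1.07945523] 469.26971708666036 [ 0.44974416  0.54639573 -0.70652806]
```

View pics/top0.png

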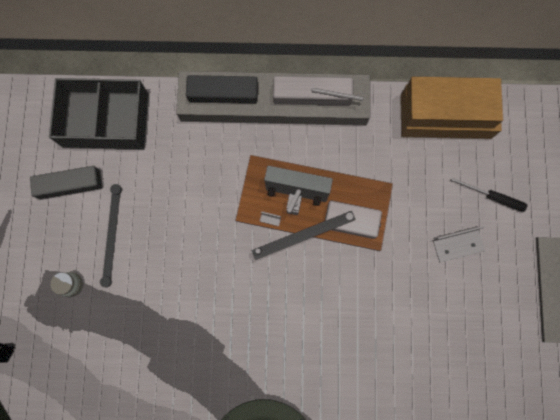

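View pics/side0.png

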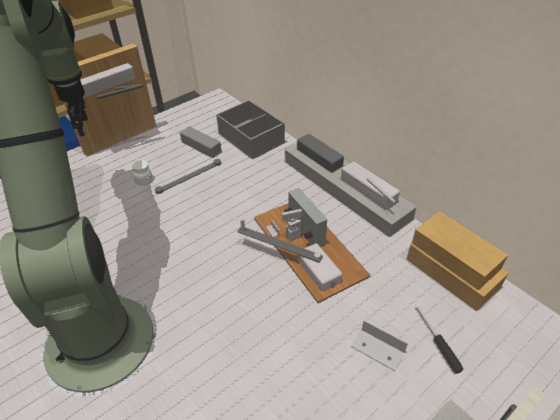

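```bash
python3 - <<'E'
from h import *
f=bot.grab_frame("top"); g=bot.grab_frame("side")
a=cv2.resize(f["pixels"][150:265,230:400],None,fx=4.6,fy=4.6,interpolation=cv2.INTER_CUBIC)
cv2.imwrite("pics/topc.png",a[...,::-1])
b=cv2.resize(g["pixels"][180:300,230:380],None,fx=5,fy=5,interpolation=cv2.INTER_CUBIC)
cv2.imwrite("pics/sidec.png",b[...,::-1])
c=cam(f); h=cv2.cvtColor(f["pixels"],cv2.COLOR_RGB2HSV)
m=cv2.inRange(h,(4,110,50),(18,255,255)); m[:150]=0;m[265:]=0;m[:,:230]=0;m[:,400:]=0
hull=cv2.convexHull(np.argwhere(m>0)[:,::-1].astype(np.float32))
P=np.array([onplane(c,p[0]+0,0.012)[:2] for p in hull],np.float32)
r=cv2.minAreaRect(P);print(r,cv2.boxPoints(r))
print("pivot",onplane(c,(350,216),.062),"stud",onplane(c,(257,254),.107))
E
```

```text
((0.6272361278533936, -0.11312612891197205), (0.3756149709224701, 0.1766933798789978), 79.62773895263672) [[ 0.50651973 -0.2819584 ]
 [ 0.6803257  -0.3137708 ]
 [ 0.7479525   0.05570614]
 [ 0.57414657  0.08751854]]
pivot [ 0.58353023 -0.19999322  0.062     ] stud [0.47919188 0.02474363 0.107     ]
```

View pics/topc.png

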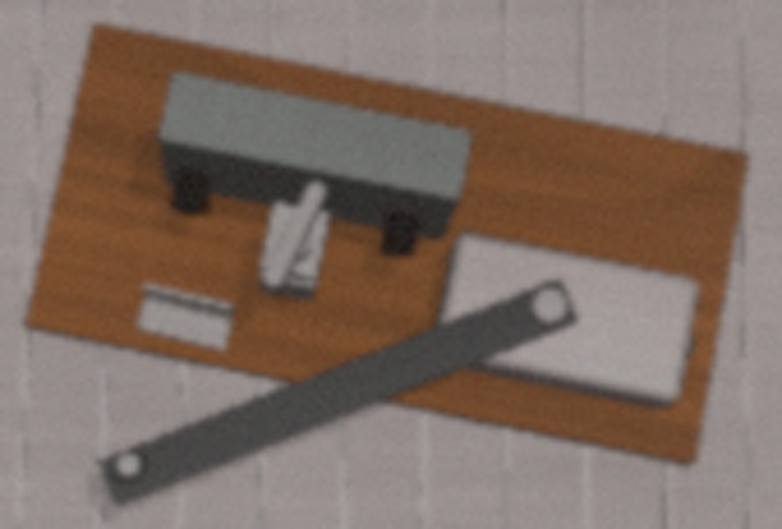

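View pics/sidec.png

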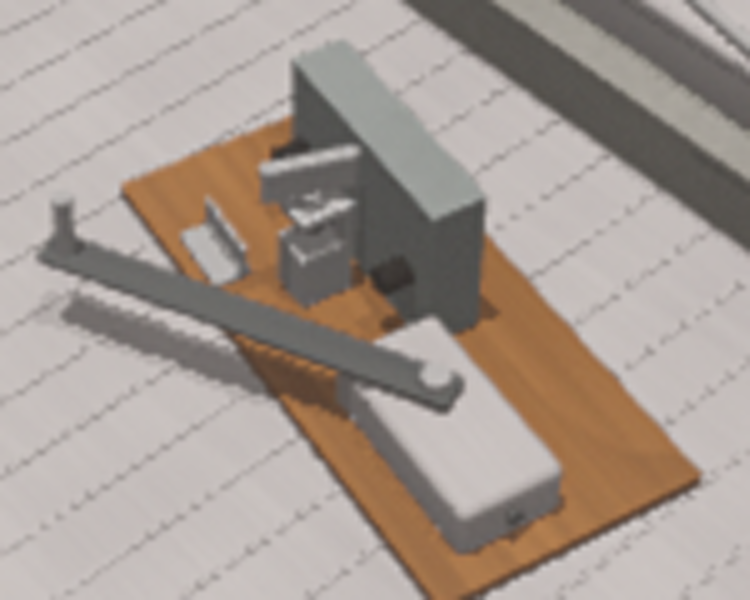

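```bash
cat > e.py <<'E'
from h import *
f=bot.grab_frame("top"); c=cam(f)
px=lambda u,v:(230+(u+.5)/4.6-.5,150+(v+.5)/4.6-.5)
A=[];B=[]
for (u,v,z,x,y) in [(178,72,.124,.072,.1),(470,128,.124,.072,-.06),(455,190,.124,.034,-.06),(161,137,.124,.034,.1),(550,303,.065,0,-.12)]:
    A.append((x,y));B.append(onplane(c,px(u,v),z)[:2])
A=np.array(A);B=np.array(B)
a=A-A.mean(0);b=B-B.mean(0)
th=np.arctan2((a[:,0]*b[:,1]-a[:,1]*b[:,0]).sum(),(a*b).sum())
Rt=np.array([[np.cos(th),-np.sin(th)],[np.sin(th),np.cos(th)]])
t=B.mean(0)-Rt@A.mean(0)
print(th,t,(A@Rt.T+t-B)*1000)
D=lambda x,y:Rt@[x,y]+t
print("jaw/screw",D(0,.02),"folded stud",D(0,.12),"pivot",D(0,-.12))
s=onplane(c,px(127,465),.107);print("stud",s, Rt.T@(s[:2]-t))
p,q=onplane(c,px(317,188),.121),onplane(c,px(276,282),.121);d=(p-q)[:2];print("wing",p,q,np.linalg.norm(d),np.arctan2(d[1],d[0]))
E
python3 e.py
```

```text
-0.17237382299760817 [ 0.60557672 -0.07937854] [[ 1.91965395  3.091074  ]
 [ 1.03246462 -1.94489713]
 [-3.25371501 -2.9185774 ]
 [-0.42866493  1.77933802]
 [ 0.73026137 -0.00693749]]
jaw/screw [ 0.60900715 -0.05967493] folded stud [0.6261593  0.03884311] pivot [ 0.58499414 -0.19760018]
stud [0.48703478 0.02448581 0.107     ] [-0.13460016  0.08199263]
wing [ 0.63208183 -0.07012739  0.121     ] [ 0.58200848 -0.04994654  0.121     ] 0.053987103921728744 -0.38311202881799883
```

Call:
{"method": "jog_arm", "body": {
  "motion": [
    [0,0,0,-1,0],
    [0,0,0,-1,0],
    [0,0,0,-1,0],
    [0,0,0,-1,0],
    [-0.385,-0.85,0,0,0],
    [-0.385,-0.85,0,0,0],
    [-0.385,-0.85,0,0,0],
    [-0.385,-0.85,0,0,0],
    [-0.385,-0.85,0,0,0],
    [-0.385,-0.85,0,0,0],
    [-0.385,-0.85,0,0,0],
    [-0.385,-0.85,0,0,0]
  ],
  "newtons": 40
}}

```text
clock: 1.45
position: [0.3424, 0.3424, 0.2313]
tool_rot: [3.142, 0.0, 2.997]
force: [0.7, 0.2, -0.5]
grip_width: 0.0002
finger_force: 0.0
```

Call:
{"method": "jog_arm", "body": {
  "motion": [
    [-0.385,-0.85,0,0,0],
    [-0.385,-0.85,0,0,0],
    [-0.385,-0.85,0,0,0],
    [-0.385,-0.85,0,0,0],
    [-0.385,-0.85,0,0,0],
    [-0.385,-0.85,0,0,0],
    [-0.385,-0.85,0,0,0],
    [-0.385,-0.85,0,0,0],
    [-0.385,-0.85,0,0,0],
    [-0.385,-0.85,0,0,0],
    [-0.385,-0.85,0,0,0],
    [-0.385,-0.85,0,0,0]
  ]
}}

```text
clock: 2.65
position: [0.4353, 0.0195, 0.2314]
tool_rot: [3.142, 0.0, 2.997]
force: [0.7, 0.5, 0.2]
grip_width: 0.0004
finger_force: 0.0
```

```bash
cat >> h.py <<'E'
def togo(p,psi=None):
    s=bot.observe(); y=s["tool_rot"][2]; d=(np.array(p)-s["position"])@R.from_euler('xyz',s["tool_rot"]).as_matrix()
    print("pos",s["position"].round(4),"yaw",round(y,4),"units",(d/.03).round(2),"F",s["force"].round(2),"M",s["moment"].round(3),"w",round(s["grip_width"],4),"t",s["clock"],"q",s["qpos"].round(2), "e7",round(s["joint_efforts"][6],3))
E
python3 -c "
from h import *
togo((.435,.02,.075));f=bot.grab_frame('wrist');save(f,'w1.png');c=cam(f);print(proj(c,(.487,.0245,.107)),proj(c,(.609,-.0597,.121)),proj(c,(.585,-.1976,.062)))"
```

```text
pos [0.4353 0.0195 0.2314] yaw 2.9968 units [0.01 0.01 5.21] F [0.69 0.47 0.2 ] M [ 0.003 -0.005  0.008] w 0.0004 t 2.65 q [-0.27  0.22  0.11  2.08 -0.03  0.85  1.28] e7 -2.373
[304.94267537 252.85197248] [234.88366927 387.26019544] [118.00442007 342.22317031]
```

View pics/w1.png

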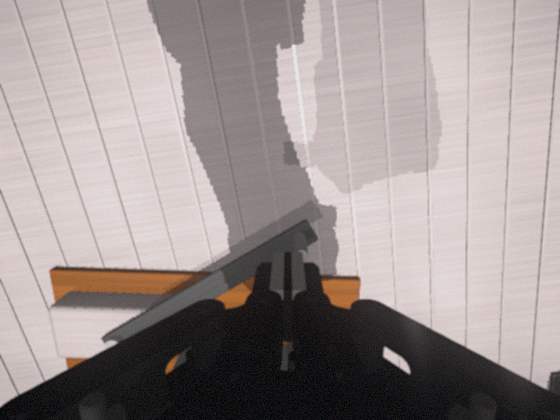

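Call:
{"method": "jog_arm", "body": {
  "motion": [
    [0,0,0.87,0,0],
    [0,0,0.87,0,0],
    [0,0,0.87,0,0],
    [0,0,0.87,0,0],
    [0,0,0.87,0,0],
    [0,0,0.86,0,0],
    [-0.22,0.08,0,0,0],
    [-0.22,0.08,0,0,0],
    [-0.22,0.08,0,0,0],
    [-0.22,0.08,0,0,0],
    [-0.22,0.08,0,0,0]
  ]
}}

```text
clock: 3.8
position: [0.4707, 0.0281, 0.0758]
tool_rot: [3.141, 0.001, 2.997]
force: [-0.8, -0.2, -0.8]
grip_width: -0.0
finger_force: 0.9
```

Call:
{"method": "jog_arm", "body": {
  "motion": [
    [-0.22,0.086,0,0,0],
    [-0.22,0.086,0,0,0],
    [-0.22,0.086,0,0,0],
    [-0.22,0.086,0,0,0],
    [-0.22,0.086,0,0,0],
    [-0.22,0.086,0,0,0],
    [-0.22,0.086,0,0,0],
    [-0.22,0.086,0,0,0],
    [-0.22,0.086,0,0,0],
    [-0.22,0.086,0,0,0]
  ]
}}

```text
clock: 4.8
position: [0.5392, 0.0437, 0.075]
tool_rot: [-3.141, 0.0, 2.997]
force: [-1.1, 0.7, -0.4]
grip_width: 0.0004
finger_force: 0.5
```

```bash
python3 -c "
from h import *
togo((.609,.041,.075));f=bot.grab_frame('top');a=cv2.resize(f['pixels'][150:265,230:400],None,fx=4.6,fy=4.6,interpolation=cv2.INTER_CUBIC)
cv2.imwrite('pics/t2.png',a[...,::-1])"
```

```text
pos [0.5392 0.0437 0.075 ] yaw 2.9965 units [-2.32  0.25 -0.  ] F [-1.13  0.7  -0.4 ] M [-0.092  0.189  0.   ] w 0.0004 t 4.8 q [-0.25  0.62  0.08  1.95 -0.08  0.58  1.31] e7 0.03
```

View pics/t2.png

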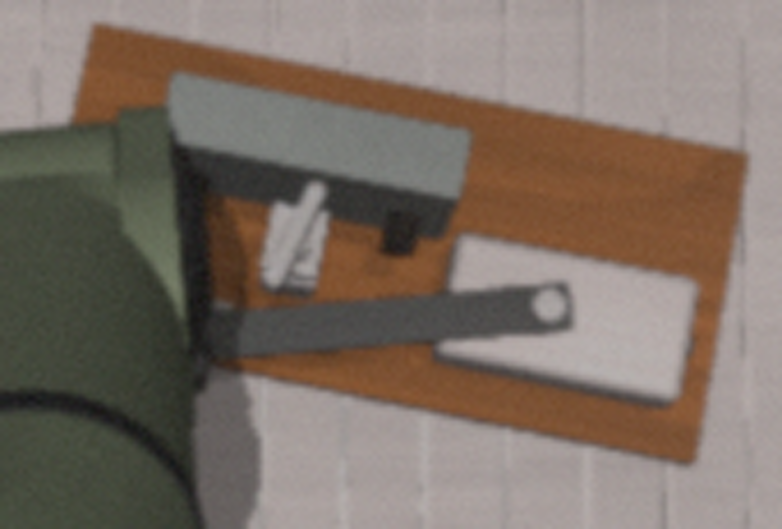

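The picture shows the arm following, its bar edge at (215,330), about half folded. I'll continue to the stop.

Call:
{"method": "jog_arm", "body": {
  "motion": [
    [-0.22,0.025,0,0,0],
    [-0.22,0.025,0,0,0],
    [-0.22,0.025,0,0,0],
    [-0.22,0.025,0,0,0],
    [-0.22,0.025,0,0,0],
    [-0.22,0.025,0,0,0],
    [-0.22,0.025,0,0,0],
    [-0.22,0.025,0,0,0],
    [-0.22,0.025,0,0,0],
    [-0.1,0.01,0,0,0],
    [0,0,0,0,0]
  ]
}}

```text
clock: 5.95
position: [0.6017, 0.0417, 0.075]
tool_rot: [3.142, 0.0, 2.997]
force: [0.8, 0.6, -0.7]
grip_width: -0.0004
finger_force: 0.0
```

Call:
{"method": "jog_arm", "body": {
  "motion": [
    [-0.08,0,0,0,0],
    [-0.08,0,0,0,0],
    [0,0,0,0,0]
  ]
}}

```text
clock: 6.25
position: [0.6063, 0.041, 0.075]
tool_rot: [3.142, 0.0, 2.997]
force: [0.4, -1.3, -0.7]
grip_width: -0.0
finger_force: 0.0
```

Not yet at the stop; push on gently until the force rises.

Call:
{"method": "jog_arm", "body": {
  "motion": [
    [-0.06,0,0,0,0],
    [-0.06,0,0,0,0],
    [-0.06,0,0,0,0],
    [0,0,0,0,0]
  ]
}}

```text
clock: 6.65
position: [0.6087, 0.0407, 0.0747]
tool_rot: [-3.141, -0.006, 2.997]
force: [-20.5, 3.3, 14.7]
grip_width: -0.0001
finger_force: 10.2
```

Call:
{"method": "jog_arm", "body": {
  "motion": [
    [-0.06,0,0,0,0],
    [-0.06,0,0,0,0],
    [0,0,0,0,0]
  ]
}}

```text
clock: 6.95
position: [0.6091, 0.0407, 0.0745]
tool_rot: [-3.14, -0.012, 2.998]
force: [-41.9, 4.9, 30.4]
grip_width: 0.0001
finger_force: 21.6
```

Call:
{"method": "jog_arm", "body": {
  "motion": [
    [0.5,0,0,0,0],
    [1,0,0,0,0],
    [1,0,-0.5,0,0],
    [0,0,-1,0,0],
    [0,0,-1,0,0],
    [0,0,-1,1,0.45],
    [0,0,-1,1,0.45],
    [0,0,0,1,0.45],
    [0,0,0,0,0.45],
    [0,0,0,0,0.45]
  ]
}}

```text
clock: 7.95
position: [0.5406, 0.0507, 0.2096]
tool_rot: [-3.141, -0.0, 2.759]
force: [-0.2, 0.3, 1.0]
grip_width: 0.0388
finger_force: 0.0
```

```bash
python3 -c "
from h import *
togo((.608,-.0598,.18));f=bot.grab_frame('top');a=cv2.resize(f['pixels'][175:255,240:340],None,fx=7,fy=7,interpolation=cv2.INTER_CUBIC)
cv2.imwrite('pics/t3.png',a[...,::-1])"
```

```text
pos [0.5406 0.0507 0.2096] yaw 2.7594 units [-3.46 -2.58  0.99] F [-0.22  0.34  0.97] M [0.049 0.    0.032] w 0.0388 t 7.95 q [-0.33  0.42  0.17  1.85 -0.09  0.88  1.07] e7 -0.404
```

View pics/t3.png

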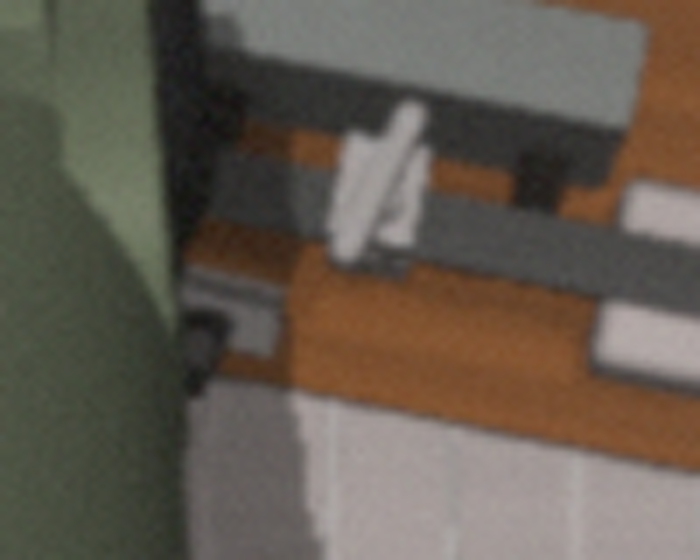

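```bash
python3 -c "
from h import *
f=bot.grab_frame('top');c=cam(f)
p,q=[onplane(c,(240+(u+.5)/7-.5,175+(v+.5)/7-.5),.121) for u,v in((411,108),(346,250))]
d=p-q;print(p,q,np.linalg.norm(d),np.arctan2(d[1],d[0])+np.pi,(p+q)/2)"
```

```text
[ 0.63323699 -0.06954226  0.121     ] [ 0.58348546 -0.04847078  0.121     ] 0.05402982820365694 2.740964030269084 [ 0.60836122 -0.05900652  0.121     ]
```

Call:
{"method": "jog_arm", "body": {
  "motion": [
    [-0.69,-0.515,0,0,0.45],
    [-0.69,-0.515,0,0,0.45],
    [-0.69,-0.515,0,0,0.45],
    [-0.69,-0.515,0,0,0.45],
    [-0.69,-0.515,0,0,0.45],
    [0,0,0.75,0,0.45],
    [0,0,0.75,0,0.45],
    [0,0,0.75,0,0.45],
    [0,0,0.5,0,0.45],
    [0,0,0.5,0,0.45],
    [0,0,0.5,0,0.45],
    [0,0,0,0,0.45]
  ]
}}

```text
clock: 9.25
position: [0.6068, -0.0598, 0.0956]
tool_rot: [-3.141, -0.002, 2.757]
force: [-0.4, -0.1, -0.1]
grip_width: 0.0384
finger_force: 0.0
```

```bash
python3 -c "
from h import *
togo((.6085,-.0594,.097));f=bot.grab_frame('side');a=cv2.resize(f['pixels'][180:300,230:380],None,fx=5,fy=5,interpolation=cv2.INTER_CUBIC)
cv2.imwrite('pics/s3.png',a[...,::-1])"
```

```text
pos [ 0.6068 -0.0598  0.0956] yaw 2.7571 units [-0.05  0.03 -0.05] F [-0.37 -0.07 -0.12] M [ 0.002 -0.055  0.008] w 0.0384 t 9.25 q [-0.1   0.67  0.16  1.75 -0.15  0.73  1.31] e7 0.107
```

View pics/s3.png

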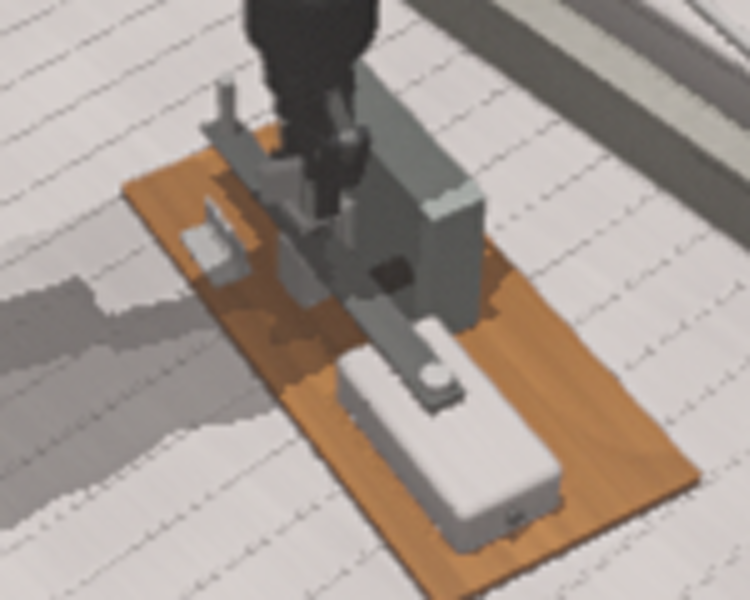

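Call:
{"method": "jog_arm", "body": {
  "motion": [
    [-0.05,0,0,0,0.45],
    [0,0,0,0,0],
    [0,0,0,0,0],
    [0,0,0,0,0],
    [0,0,0,0,0],
    [0,0,0,0,0]
  ],
  "newtons": 60
}}

```text
clock: 9.9
position: [0.6099, -0.0595, 0.0984]
tool_rot: [3.14, 0.001, 2.758]
force: [2.0, 5.0, 7.0]
grip_width: 0.0073
finger_force: 59.1
```

```bash
python3 -c "
from h import *
togo((.6085,-.0594,.097))"
```

```text
pos [ 0.6099 -0.0595  0.0984] yaw 2.7575 units [ 0.05 -0.01  0.04] F [2.01 5.02 7.01] M [ 0.99  -0.176  0.052] w 0.0073 t 9.9 q [-0.1   0.67  0.16  1.75 -0.15  0.73  1.31] e7 -0.05
```

```bash
cat > o.py <<'E'
from h import *
s=bot.observe();print("yaw",round(s["tool_rot"][2],4),"Mz",round(s["moment"][2],4),"M",s["moment"].round(2),"e7",round(s["joint_efforts"][6],4),"q7",round(s["qpos"][6],3),"F",s["force"].round(1),"w",round(s["grip_width"],4),"p",s["position"].round(4),"t",s["clock"])
E
python3 o.py
```

```text
yaw 2.7575 Mz 0.0517 M [ 0.99 -0.18  0.05] e7 -0.0503 q7 1.314 F [2. 5. 7.] w 0.0073 p [ 0.6099 -0.0595  0.0984] t 9.9
```

Call:
{"method": "jog_arm", "body": {
  "motion": [
    [0,0,0,0.5,0],
    [0,0,0,0.5,0],
    [0,0,0,0,0],
    [0,0,0,0,0]
  ]
}}

```text
clock: 10.3
position: [0.6098, -0.0597, 0.0983]
tool_rot: [3.14, 0.001, 2.677]
force: [1.2, 3.6, 7.0]
grip_width: 0.008
finger_force: 59.3
```

```bash
python3 o.py
```

```text
yaw 2.6773 Mz 0.026 M [ 0.8  -0.08  0.03] e7 -0.0739 q7 1.251 F [1.2 3.6 7. ] w 0.008 p [ 0.6098 -0.0597  0.0983] t 10.3
```

Call:
{"method": "jog_arm", "body": {
  "motion": [
    [0,0,0,0.5,0],
    [0,0,0,0.5,0],
    [0,0,0,0.5,0],
    [0,0,0,0.5,0],
    [0,0,0,0.5,0],
    [0,0,0,0,0]
  ]
}}

```text
clock: 10.9
position: [0.6095, -0.0602, 0.0983]
tool_rot: [3.141, 0.001, 2.476]
force: [-1.1, 2.3, 7.6]
grip_width: 0.0077
finger_force: 59.6
```

```bash
python3 o.py
```

```text
yaw 2.4756 Mz 0.0557 M [0.37 0.32 0.06] e7 -0.9093 q7 1.094 F [-1.1  2.3  7.6] w 0.0077 p [ 0.6095 -0.0602  0.0983] t 10.9
```

Call:
{"method": "jog_arm", "body": {
  "motion": [
    [0,0,0,0.25,0],
    [0,0,0,0.25,0],
    [0,0,0,0.25,0]
  ]
}}

```text
clock: 11.2
position: [0.6094, -0.0602, 0.0983]
tool_rot: [3.141, 0.001, 2.416]
force: [-2.1, 2.0, 9.8]
grip_width: 0.0077
finger_force: 59.5
```

```bash
python3 o.py; python3 -c "
from h import *
f=bot.grab_frame('side');a=cv2.resize(f['pixels'][195:255,260:340],None,fx=10,fy=10,interpolation=cv2.INTER_CUBIC)
cv2.imwrite('pics/s4.png',a[...,::-1])"
```

```text
yaw 2.4164 Mz 0.2532 M [0.21 0.51 0.25] e7 0.2507 q7 1.048 F [-2.1  2.   9.8] w 0.0077 p [ 0.6094 -0.0602  0.0983] t 11.2
```

View pics/s4.png

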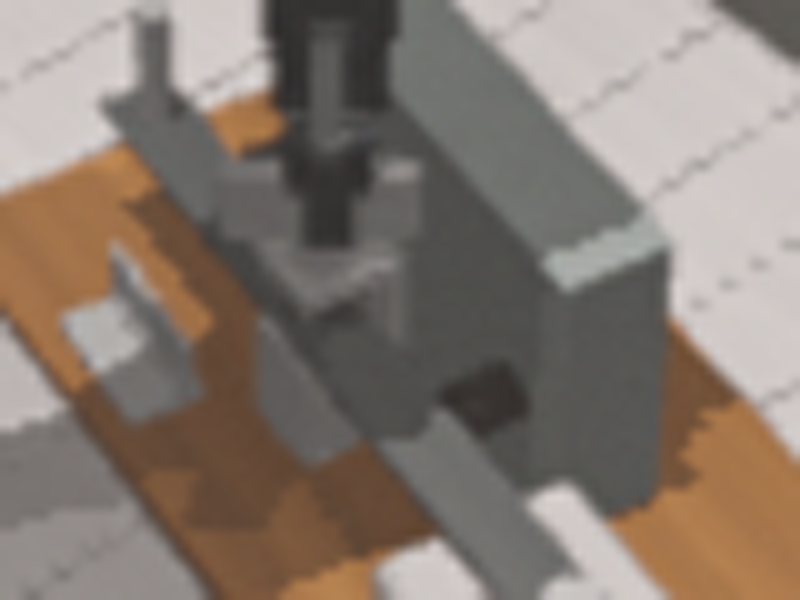

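Call:
{"method": "jog_arm", "body": {
  "motion": [
    [0,0,0,0.25,0],
    [0,0,0,0.25,0],
    [0,0,0,0.25,0],
    [0,0,0,0.25,0],
    [0,0,0,0.25,0]
  ]
}}

```text
clock: 11.75
position: [0.6093, -0.0604, 0.0983]
tool_rot: [3.141, 0.0, 2.316]
force: [-2.8, 1.2, 10.8]
grip_width: 0.008
finger_force: 59.7
```

```bash
python3 o.py
```

```text
yaw 2.3163 Mz 0.2664 M [0.09 0.74 0.27] e7 0.2431 q7 0.971 F [-2.8  1.2 10.8] w 0.008 p [ 0.6093 -0.0604  0.0983] t 11.75
```

Call:
{"method": "jog_arm", "body": {
  "motion": [
    [0,0,0,0.25,0],
    [0,0,0,0.25,0],
    [0,0,0,0.25,0],
    [0,0,0,0.25,0],
    [0,0,0,0.25,0]
  ]
}}

```text
clock: 12.25
position: [0.609, -0.0606, 0.0983]
tool_rot: [3.141, 0.0, 2.216]
force: [-5.4, 0.1, 10.7]
grip_width: 0.0077
finger_force: 59.8
```

```bash
python3 o.py
```

```text
yaw 2.2161 Mz 0.3181 M [-0.03  1.05  0.32] e7 0.2378 q7 0.893 F [-5.4  0.1 10.7] w 0.0077 p [ 0.609  -0.0606  0.0983] t 12.25
```

Call:
{"method": "jog_arm", "body": {
  "motion": [
    [0,0,0,0.25,0],
    [0,0,0,0.25,0],
    [0,0,0,0.25,0],
    [0,0,0,0.25,0]
  ]
}}

```text
clock: 12.65
position: [0.6089, -0.0607, 0.0983]
tool_rot: [-3.141, 0.0, 2.136]
force: [-5.4, -0.3, 12.6]
grip_width: 0.0078
finger_force: 60.0
```

```bash
python3 o.py
```

```text
yaw 2.1361 Mz 0.2223 M [-0.16  1.33  0.22] e7 0.2335 q7 0.831 F [-5.4 -0.3 12.6] w 0.0078 p [ 0.6089 -0.0607  0.0983] t 12.65
```

Call:
{"method": "jog_arm", "body": {
  "motion": [
    [0,0,0,0.25,0],
    [0,0,0,0.25,0],
    [0,0,0,0.25,0],
    [0,0,0,0.25,0],
    [0,0,0,0.25,0]
  ]
}}

```text
clock: 13.15
position: [0.6087, -0.0608, 0.0983]
tool_rot: [-3.141, -0.0, 2.036]
force: [-7.8, -0.5, 12.8]
grip_width: 0.0081
finger_force: 60.2
```

```bash
python3 o.py
```

```text
yaw 2.036 Mz 0.265 M [-0.27  1.69  0.26] e7 0.2282 q7 0.754 F [-7.8 -0.5 12.8] w 0.0081 p [ 0.6087 -0.0608  0.0983] t 13.15
```

Call:
{"method": "jog_arm", "body": {
  "motion": [
    [0,0,0,0.25,0],
    [0,0,0,0.25,0],
    [0,0,0,0.25,0],
    [0,0,0,0.25,0],
    [0,0,0,0.25,0]
  ]
}}

```text
clock: 13.65
position: [0.6084, -0.0609, 0.0983]
tool_rot: [-3.141, -0.0, 1.936]
force: [-9.1, -1.7, 14.1]
grip_width: 0.0077
finger_force: 60.4
```

```bash
python3 o.py
```

```text
yaw 1.9359 Mz 0.2594 M [-0.33  2.01  0.26] e7 0.2222 q7 0.676 F [-9.1 -1.7 14.1] w 0.0077 p [ 0.6084 -0.0609  0.0983] t 13.65
```

Call:
{"method": "jog_arm", "body": {
  "motion": [
    [0.01,-0.025,-0.02,0.25,0],
    [0.01,-0.025,-0.02,0.25,0],
    [0,0,0,0.25,0],
    [0,0,0,0.25,0],
    [0,0,0,0.25,0]
  ]
}}

```text
clock: 14.15
position: [0.6079, -0.0608, 0.0985]
tool_rot: [3.141, 0.001, 1.836]
force: [6.3, -3.8, -10.4]
grip_width: 0.0075
finger_force: 59.7
```

```bash
python3 o.py
```

```text
yaw 1.8358 Mz 0.276 M [-0.77 -1.11  0.28] e7 0.2601 q7 0.598 F [  6.3  -3.8 -10.4] w 0.0075 p [ 0.6079 -0.0608  0.0985] t 14.15
```

Call:
{"method": "jog_arm", "body": {
  "motion": [
    [0,0,0,0.25,0],
    [0,0,0,0.25,0],
    [0,0,0,0.25,0],
    [0,0,0,0.25,0],
    [0,0,0,0.25,0]
  ]
}}

```text
clock: 14.65
position: [0.6077, -0.0608, 0.0985]
tool_rot: [3.141, 0.001, 1.736]
force: [4.9, -4.0, -9.2]
grip_width: 0.0076
finger_force: 59.9
```

```bash
python3 o.py
```

```text
yaw 1.7357 Mz 0.2372 M [-0.79 -0.78  0.24] e7 0.2573 q7 0.521 F [ 4.9 -4.  -9.2] w 0.0076 p [ 0.6077 -0.0608  0.0985] t 14.65
```

Call:
{"method": "jog_arm", "body": {
  "motion": [
    [0,0,0,0.25,0],
    [0,0,0,0.25,0],
    [0,0,0,0.25,0],
    [0,0,0,0.25,0],
    [0,0,0,0.25,0]
  ]
}}

```text
clock: 15.15
position: [0.6074, -0.0608, 0.0985]
tool_rot: [3.142, 0.001, 1.635]
force: [3.3, -3.8, -7.7]
grip_width: 0.0075
finger_force: 60.0
```

```bash
python3 o.py
```

```text
yaw 1.6355 Mz 0.3038 M [-1.   -0.55  0.3 ] e7 0.251 q7 0.443 F [ 3.3 -3.8 -7.7] w 0.0075 p [ 0.6074 -0.0608  0.0985] t 15.15
```

Call:
{"method": "jog_arm", "body": {
  "motion": [
    [0,0,0,0.25,0],
    [0,0,0,0.25,0],
    [0,0,0,0.25,0],
    [0,0,0,0.25,0],
    [0,0,0,0.25,0]
  ]
}}

```text
clock: 15.65
position: [0.6072, -0.0608, 0.0985]
tool_rot: [-3.141, 0.001, 1.535]
force: [0.5, -5.7, -7.3]
grip_width: 0.0077
finger_force: 60.1
```

```bash
python3 o.py
```

```text
yaw 1.5353 Mz 0.2511 M [-1.01 -0.23  0.25] e7 0.2488 q7 0.365 F [ 0.5 -5.7 -7.3] w 0.0077 p [ 0.6072 -0.0608  0.0985] t 15.65
```

Call:
{"method": "jog_arm", "body": {
  "motion": [
    [0,0,0,0.25,0],
    [0,0,0,0.25,0],
    [0,0,0,0.25,0],
    [0,0,0,0.25,0],
    [0,0,0,0.25,0]
  ]
}}

```text
clock: 16.15
position: [0.607, -0.0608, 0.0985]
tool_rot: [-3.141, 0.001, 1.435]
force: [-0.4, -5.0, -6.6]
grip_width: 0.008
finger_force: 60.3
```

```bash
python3 o.py
```

```text
yaw 1.4352 Mz 0.348 M [-1.05  0.25  0.35] e7 0.1926 q7 0.288 F [-0.4 -5.  -6.6] w 0.008 p [ 0.607  -0.0608  0.0985] t 16.15
```

Call:
{"method": "jog_arm", "body": {
  "motion": [
    [0,0,0,0.25,0],
    [0,0,0,0.25,0],
    [0,0,0,0.25,0],
    [0,0,0,0.25,0],
    [0,0,0,0.25,0]
  ]
}}

```text
clock: 16.65
position: [0.6067, -0.0608, 0.0984]
tool_rot: [-3.14, 0.001, 1.335]
force: [-2.3, -5.2, -5.4]
grip_width: 0.0078
finger_force: 60.5
```

```bash
python3 o.py
```

```text
yaw 1.3353 Mz 0.387 M [-0.97  0.59  0.39] e7 0.1439 q7 0.21 F [-2.3 -5.2 -5.4] w 0.0078 p [ 0.6067 -0.0608  0.0984] t 16.65
```

Call:
{"method": "jog_arm", "body": {
  "motion": [
    [0,0,0,0.25,0],
    [0,0,0,0.25,0]
  ]
}}

```text
clock: 16.85
position: [0.6067, -0.0607, 0.0985]
tool_rot: [-3.14, 0.001, 1.295]
force: [-3.2, -4.1, -5.2]
grip_width: 0.0077
finger_force: 60.6
```

```bash
python3 o.py
```

```text
yaw 1.2953 Mz 0.4226 M [-0.98  0.72  0.42] e7 0.1245 q7 0.179 F [-3.2 -4.1 -5.2] w 0.0077 p [ 0.6067 -0.0607  0.0985] t 16.85
```

Call:
{"method": "jog_arm", "body": {
  "motion": [
    [0,0,0,0.25,0]
  ]
}}

```text
clock: 16.95
position: [0.6066, -0.0607, 0.0984]
tool_rot: [-3.14, 0.001, 1.275]
force: [-3.9, -4.2, -4.3]
grip_width: 0.0079
finger_force: 60.7
```

```bash
python3 o.py
```

```text
yaw 1.2753 Mz 0.449 M [-0.94  0.83  0.45] e7 0.1147 q7 0.163 F [-3.9 -4.2 -4.3] w 0.0079 p [ 0.6066 -0.0607  0.0984] t 16.95
```

Call:
{"method": "jog_arm", "body": {
  "motion": [
    [0,0,0,0,0],
    [0,0,0,0,0],
    [0,0,0,0,0],
    [0,0,0,0,0.15],
    [0,0,0,0,0.24],
    [0,0,0,0,0.24],
    [0,0,0,0,0.24],
    [0,0,0,0,0.24],
    [0,0,0,0,0.24]
  ]
}}

```text
clock: 17.85
position: [0.6075, -0.0603, 0.0987]
tool_rot: [3.142, -0.0, 1.277]
force: [-0.5, 0.0, 0.5]
grip_width: 0.0205
finger_force: 0.0
```

```bash
python3 o.py
```

```text
yaw 1.2767 Mz -0.0504 M [-0.01 -0.01 -0.05] e7 -0.002 q7 0.164 F [-0.5  0.   0.5] w 0.0205 p [ 0.6075 -0.0603  0.0987] t 17.85
```

Call:
{"method": "jog_arm", "body": {
  "motion": [
    [0,0,-0.3,0,0.24],
    [0,0,-0.5,0,0.24],
    [0,0,-0.8,0,0.24],
    [0,0,-1,0,0.24],
    [0,0,-1,0,0.24],
    [0,0,-1,0,0.24],
    [1,0,0,0,0.24],
    [1,0,0,0,0.24],
    [1,0,0,0,0.24],
    [1,0,0,0,0.24],
    [1,0,0,0,0.24],
    [0,0,0,0,0.24]
  ]
}}

```text
clock: 19.05
position: [0.6515, 0.0879, 0.2374]
tool_rot: [3.141, -0.002, 1.282]
force: [0.6, 0.3, 0.6]
grip_width: 0.0204
finger_force: 0.0
```

```bash
python3 o.py; python3 -c "
from h import *
f=bot.grab_frame('top');a=cv2.resize(f['pixels'][165:265,230:345],None,fx=6,fy=6,interpolation=cv2.INTER_CUBIC)
cv2.imwrite('pics/t5.png',a[...,::-1])"
```

```text
yaw 1.2819 Mz -0.0354 M [ 0.    0.02 -0.04] e7 -1.1006 q7 -0.157 F [0.6 0.3 0.6] w 0.0204 p [0.6515 0.0879 0.2374] t 19.05
```

View pics/t5.png

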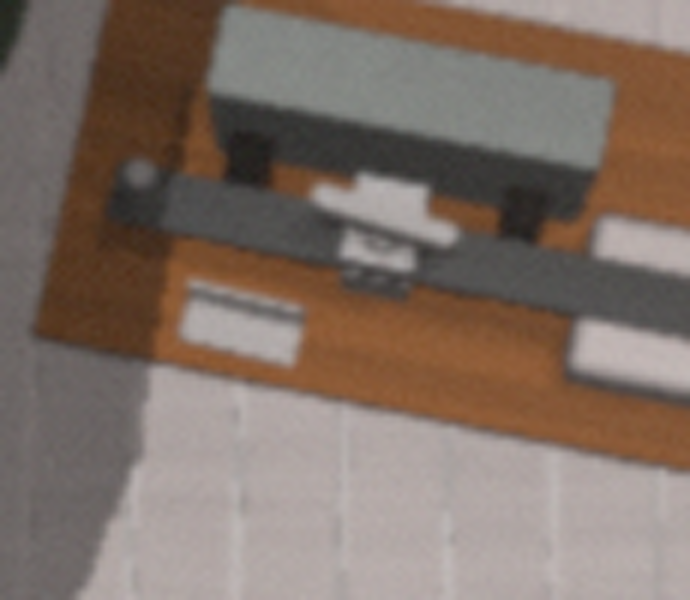

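The arm lies folded against the bumpers with its stud at (138,172). The wings run from (320,192) to (452,238), which matches the tool's final angle, and the gripper is clear.

```bash
python3 -c "
from h import *
print(bot.job_done())"
```

```text
the job is handed in; nothing more can be done
None
```

The closer's arm is folded in against the bumpers and clamped, with the wing screw turned an estimated 0.26 to 0.3 rad (about 15 to 17 degrees) past the pad's first touch. The gripper is clear and the job is handed in; no verdict was returned.

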